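Turn the pen pot over on the bookshop counter

TASK

The square wooden pen pot stands upside down under the front of the wire rack. Take it out, turn it mouth-up and stand it in the middle of the white plinth, square to it, ready for pens. Set it down rather than dropping it or letting it topple, and leave the other things on the counter where they are.

Things in the scene. Friction and masses are not known exactly. Their poses are not given: they have to be found in the camera images.
- pot: Square wooden pen pot, 60 x 60 mm outside, 90 mm tall, walls and floor 5 mm (opening 50 x 50 mm), about 0.18 kg. Origin: centre of the outside of its bottom; z runs from bottom to mouth, x and y square to its faces. It starts mouth-down on the counter (origin 90 mm up, z down), centred about below the front edge of the rack's deck. It lies steadily on any side.
- pot_mouth (a point): Centre of the pot's mouth, in the plane of the rim, 90 mm along the pot's z axis from its origin.
- plinth: Fixed low square slab of white plastic, 96 x 96 mm, 12 mm thick, lying alone on the counter. The counter 0.44 to 0.56 m ahead of the robot and within 0.12 m of its centre line is always bare. A stapler and a tape dispenser (up to 70 mm tall) are fixed nearer the robot, a notebook pile (55 mm) left of the rack. Origin: centre of its underside (top 12 mm above); x and y along its edges, z up.
- rack: Fixed black wire rack, 160 mm deep (its x), 260 mm wide (its y); origin on the counter under its middle. Deck 170 to 182 mm above the counter, two thin notebooks on its rear to 194 mm, carried only by uprights at the rear corners (x +80, y +-130 mm). 8 mm wires lie on the counter along its rear and along its sides at y +-130 mm, x -30 to +80 mm.
- rack_front (a point): Middle of the front (-x, robot side) edge of the rack's deck, 174 mm up. This edge overhangs freely, with nothing below but the pot. A gripper coming straight down on the pot strikes it; one tilted about 45 degrees, reaching in from the front, clears it.
- marker: Bystander: big marker standing on its cap, 26 mm in diameter, 130 mm tall; origin at the centre of its foot.
- glue_stick: Bystander: glue stick, 30 mm in diameter, 85 mm tall, standing; origin at the centre of its foot.
- round_pot: Bystander: round steel pot with pens, 72 mm in diameter, 95 mm tall, pens up to 160 mm; origin at the centre of its foot.
- bell: Bystander: steel counter bell, 84 mm in diameter, 57 mm tall; origin at the centre of its foot.
- stamp: Bystander: wooden hand stamp, foot 50 x 30 mm, 73 mm tall; origin at the centre of its foot.
Mind the look-alikes: they are no part of the job. What is shaped like the pot but blue or turquoise is not meant.

How it is judged:
At the end, for the whole second after the job is handed in: The pot stands mouth-up on the plinth (upright within 0.1 rad), its centre within 15 mm of the plinth's centre and its sides square to the plinth's edges within 0.2 rad, any side in front; it is at rest (angle between pot's own z axis and vertical below 0.1 rad and height (world z) of pot_mouth above 0.095 m and z of pot in the frame of plinth between 0.008 and 0.018 m and horizontal distance between pot and plinth below 0.015 m and (angle between the x axis of pot and the x axis of plinth, either way round below 0.2 rad or angle between the x axis of pot and the y axis of plinth, either way round below 0.2 rad) and linear speed of pot below 0.02 m/s); the robot touches nothing.
It fails at once if the pot falls: it moves at more than 0.7 m/s (a drop of about 25 mm, or toppling over) while the fingers do not hold it (linear speed of pot above 0.7 m/s and contact force between the fingers and pot below 0.1 N).
It fails at once if a bystander (marker, glue stick, round pot, bell or stamp) is shifted more than 30 mm or knocked over ((distance of marker from where it was at the start of the episode above 0.03 m or angle between marker's own z axis and vertical above 0.5 rad) or (distance of glue_stick from where it was at the start of the episode above 0.03 m or angle between glue_stick's own z axis and vertical above 0.5 rad) or (distance of round_pot from where it was at the start of the episode above 0.03 m or angle between round_pot's own z axis and vertical above 0.5 rad) or (distance of bell from where it was at the start of the episode above 0.03 m or angle between bell's own z axis and vertical above 0.5 rad) or (distance of stamp from where it was at the start of the episode above 0.03 m or angle between stamp's own z axis and vertical above 0.5 rad)).
It also fails if it takes over 70 s, if anything falls off the work surface, if the arm or the gripper's body presses on something with over 40 N, if the wrist force passes 120 N, or if a joint passes its speed limit or range.

ROBOT

A 7-joint arm with a two-finger parallel gripper is mounted at the origin on the work surface. World frame = base frame: x ahead of the robot, y to its left, z up, the work surface at z = 0. Lengths are in m, angles in rad, forces in N, time in s.
With the tool pointing down it reaches from about 0.4 to 0.875 m from the base axis. Payload 4.4 kg.
Tool frame: the origin (TCP) lies midway between the tips of the shut fingers; the grasp point (between the pads) lies 19 mm behind it; z points along the fingers, y is the line along which they close (so a half turn about z gives the same grasp; the last joint's range is limited). The gripper opens to 85 mm and grips with 20 to 120 N. Pads are 22 mm wide; open, the fingers measure 114 mm over their backs; the gripper's body (76 mm by 85 mm) begins 54 mm behind the grasp point. The pads swing forward as they close: fully open they stand 13 mm farther back than shut.
Start: joints at [-1.192, 0.628, 0.038, 1.517, -0.027, 0.996, -0.02], TCP at [0.28, 0.587, 0.211] pointing down, gripper open.
Joint ranges: [-3.06, 3.06], [-0.37, 2.12], [-1.25, 1.32], [0.18, 2.47], [-1.1, 4.24], [0.23, 1.98], [-2.94, 2.94]. Speed limits (rad/s): [2.57, 2.57, 3.14, 3.14, 3.14, 3.14, 3.14].

INTERFACE

Orientations are given as a rotation vector (axis times angle).
In Python, from workcell import arm gives the robot as it stands.
- The arm moves only by the tool carry_out, never from a script. Its argument "increments" is a list of rows, each an object with "linear": the shift along the tool's x, y, z in units of 5 cm (1.0 is 5 cm), a list of three; "angular": the turn, a rotation vector about the tool's x, y, z in units of pi rad (1.0 is pi rad), a list of three; "jaw": the closure, from 0 (fully open) to 1 (shut). In form: [{"linear": [x, y, z], "angular": [ax, ay, az], "jaw": jaw}, ...]. A call has 1 to 10 rows; each row shifts and turns the commanded pose from where the row before left it, along the tool's axes as they then stand; what a row does not reach is not made up. A row lasts 1/10 s, in which the tool goes at most 50 mm and 8.59 degrees, less where a joint would pass 70% of its speed; a pose out of reach is approached as far as the arm can. A call with a number of a shift or a turn outside -1 to 1 is refused whole. A call with a gripper value outside its range is refused whole. The fingers move at their own pace and stop on an object; the grip force is fixed at half the most. Time passes only in rows, so rows that do not move let the fingers close. It gives the time, the measured TCP pose, the force, the opening and the grip force at its end, in the units of the state.
- arm.get_state(): the state, without advancing time (a new reading comes with each control period).
- arm.get_image(name): name is "side" or "top" or "wrist"; returns a dict with "pixels" (384x512x3 uint8, red, green, blue), "depth" (384x512 float32, m along the optical axis (not along the pixel's ray), 0 where there is no reading), "K" (3x3 intrinsics, pixels), "R" (3x3) and "t" (3): a world point X has camera coordinates R X + t; the wrist camera has in their place "T_tool_cam" (4x4, takes a point from camera to tool coordinates, whose origin is the TCP and whose axes are the flange's). Camera axes: x right, y down, z forward; pixel columns grow to the right and rows downward; lengths in m; the calibration is good to about 2 mm. A picture is of the moment at which its call begins: read the wrist's pose just before it.
- arm.sign_off(): hands the job in; it is judged then, once.
The state is a dict: "clock": time; "q": joint angles; "dq": joint speeds; "joint_torque": joint torques, N m; "tcp_pos": TCP position; "tool_rot": TCP orientation; "ft_force": force on the tool from outside, world axes, zero at the start; "wrist_torque": the same for the moment, N m; "finger_gap": finger opening in m; "finger_force": force on a finger pad.
Only numpy, scipy, OpenCV 4.12 (cv2) and the standard library are available. Lean on these libraries where they do the work, as an engineer would, in place of code of your own. Each camera call takes 0.05 s, during which the arm holds its last target. There are 200 camera calls.

## Working session

There is one attempt and no reset: what is moved stays moved. The work goes in short steps, Python scripts to look and compute and a tool call to move; the robot and the scene stay as the last step left them, time stands still between calls to the robot, and variables do not carry over. Pictures are saved under pics/ and viewed, at most 10 in all, crops included, and the job is handed in when it is done.

Besides the shell and the picture viewer there is one more tool, called after "Call:" in YAML: its name, and indented under it one key for each argument. carry_out: Moves the arm, as the interface text tells. Shifts and turns lie within -1 to 1; 1 stands for 5 cm of shift or pi rad of turn. Its arguments: {"type":"object","properties":{"increments":{"type":"array"}},"required":["increments"]}

```bash
ls; mkdir -p pics; cat > h.py <<'E'
import numpy as np, cv2
from scipy.spatial.transform import Rotation as Ro
from workcell import arm
def pts(im):
    d=im["depth"]; K=im["K"]; v,u=np.indices(d.shape)
    c=np.stack([(u-K[0,2])/K[0,0]*d,(v-K[1,2])/K[1,1]*d,d],-1)
    P=(c-im["t"])@im["R"]; P[d==0]=np.nan
    return P
E
python3 - <<'E'
from h import *
s=arm.get_state(); print(s)
for n in("top","side"):
    im=arm.get_image(n); np.save(n+".npy",im,allow_pickle=True)
    cv2.imwrite(f"pics/{n}0.png",im["pixels"][...,::-1]); print(n,im["K"],im["R"],im["t"])
E
```

```text
pics
{'clock': 0.0, 'q': array([-1.19178888,  0.62930849,  0.03840911,  1.51836579, -0.02702049,
        0.99630609, -0.01999509]), 'dq': array([-0.00015885,  0.00120636, -0.00048132,  0.00020986,  0.00010868,
        0.00136111, -0.00055015]), 'joint_torque': array([ 1.40570464e-04, -5.63419461e+01,  1.22629791e+00, -1.93448639e+01,
        1.09810082e-02,  1.05174558e-02,  1.59197054e-05]), 'tcp_pos': array([0.27935079, 0.58617761, 0.21031362]), 'tool_rot': array([-6.92830612e-01, -3.06380561e+00,  2.86181613e-03]), 'ft_force': array([-0.50512551, -0.85289613, -0.97694769]), 'wrist_torque': array([-0.01148038,  0.03001816,  0.05110392]), 'finger_force': 0.0, 'finger_gap': 0.08535755205532504}
top [[410.27380894   0.         259.65563278]
 [  0.         410.27380894 191.3768988 ]
 [  0.           0.           1.        ]] [[ 0.01124144 -0.99993151 -0.00325579]
 [-0.99844906 -0.0110471  -0.05456588]
 [ 0.05452617  0.00386414 -0.99850486]] [-0.03993848  0.5435325   1.18290284]
side [[350.25056923   0.         255.27144211]
 [  0.         350.25056923 198.71698869]
 [  0.           0.           1.        ]] [[ 0.85290786 -0.52196479  0.01004665]
 [-0.31920179 -0.53662115 -0.78111968]
 [ 0.41310821  0.66301621 -0.6243005 ]] [-0.48480918  0.26555125  0.79344591]
```

View pics/top0.png

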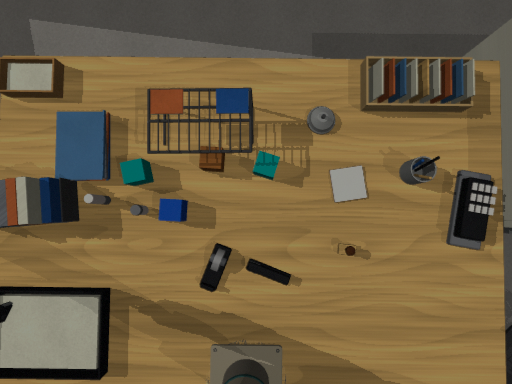

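View pics/side0.png

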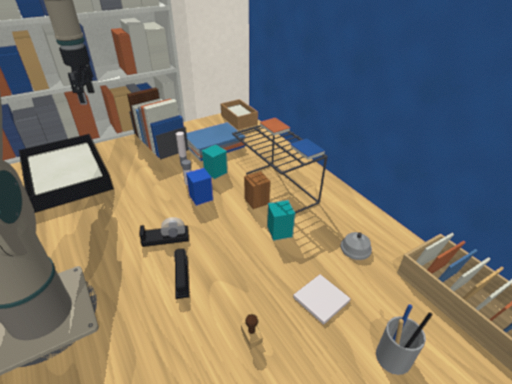

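Top view: the brown box at (212,158) is under the rack's front edge. The similar boxes are turquoise at (136,172) and (266,165) and blue at (173,210). Only the brown one is wooden and under the rack, and it is at (257,190) in the side view. The plinth is at (349,184). Next I confirm it in a crop and measure.

```bash
python3 - <<'E'
from h import *
ims={n:np.load(n+".npy",allow_pickle=True).item() for n in("top","side")}
a=cv2.resize(ims["side"]["pixels"][140:250,220:330],(396,396),interpolation=cv2.INTER_CUBIC)
b=cv2.resize(ims["top"]["pixels"][130:190,180:300],(792,396),interpolation=cv2.INTER_CUBIC)[:,:396]
cv2.imwrite("pics/crop.png",np.hstack([a,b])[...,::-1])
def rect(q):
    r=cv2.minAreaRect((q[:,:2]*1000).astype(np.float32)); return np.round(r[0],1),np.round(r[1],1),round(r[2],1)
Pt,Ps=pts(ims["top"]),pts(ims["side"])
for n,P in(("top",Pt),("side",Ps)):
    hsv=cv2.cvtColor(ims[n]["pixels"],cv2.COLOR_RGB2HSV)
    box=np.zeros(hsv.shape[:2],bool)
    if n=="top": box[140:180,190:235]=1
    else: box[160:215,235:280]=1
    inreg=box&(P[...,2]>.02)&(P[...,2]<.12)
    q=P[inreg]; print(n,len(q),"z pct",np.nanpercentile(q[:,2],[5,50,95]))
    t=q[abs(q[:,2]-.09)<.008]; print(" topface",len(t),rect(t),t.mean(0))
    lo=q[q[:,2]<.075]; print(" below",len(lo),rect(lo) if len(lo)>5 else "")
    # rack
    r=P[(P[...,2]>.16)&(P[...,2]<.19)&(P[...,0]>.5)&(P[...,0]<.95)&(abs(P[...,1]-.1)<.22)]
    print(" rack",len(r),rect(r)); 
# plinth
for n,P in(("top",Pt),("side",Ps)):
    im=ims[n]["pixels"].astype(int)
    m=(im.min(-1)>110)&(abs(P[...,2]-.012)<.01)&(P[...,0]>.4)&(P[...,0]<.8)&(P[...,1]<-.1)&(P[...,1]>-.4)
    nn,l,st,c=cv2.connectedComponentsWithStats(m.astype(np.uint8)); k=1+st[1:,4].argmax()
    q=P[l==k]; print(n,"plinth",len(q),rect(q),q.mean(0))
# all objects: height map comps
m=((Pt[...,2]>.03)&(Pt[...,0]>.2)).astype(np.uint8)
nn,l,st,c=cv2.connectedComponentsWithStats(m)
for k in range(1,nn):
    if st[k,4]>20: q=Pt[l==k]; print(np.round(c[k]),rect(q),round(np.nanmax(q[:,2]),3))
E
```

```text
top 499 z pct [0.04173119 0.08988851 0.09408616]
 topface 412 (array([633.3, 102.9]), array([60.5, 60.9]), 86.6) [0.62920559 0.10337821 0.0905116 ]
 below 75 (array([612.8,  92.2]), array([37.6, 77.8]), 36.5)
 rack 1842 (array([715.4, 122.4]), array([169. , 267.2]), 1.2)
side 872 z pct [0.02602351 0.08133555 0.09206063]
 topface 428 (array([627.5,  31.3]), array([208.3,  63.3]), 83.2) [0.62440012 0.05380924 0.09004852]
 below 388 (array([658.1, 131.6]), array([355.3,  85.3]), 55.2)
 rack 1077 (array([716.8, 120.4]), array([168.5, 269.1]), 1.5)
top plinth 1040 (array([ 570.3, -291.6]), array([94.3, 94.8]), 9.2) [ 0.57020883 -0.29161495  0.01277595]
side plinth 1511 (array([ 576.4, -289.3]), array([106.1, 103.5]), 9.2) [ 0.56965024 -0.29638761  0.01204587]
[509. 106.] (array([ 748.6, -749.8]), array([  9.2, 599.3]), 90.0) 0.063
[29. 76.] (array([869.1, 638.4]), array([103.1, 162.7]), 0.2) 0.067
[419.  82.] (array([ 858. , -479.2]), array([143. , 301.3]), 0.0) 0.116
[200. 119.] (array([700.1, 122.9]), array([199. , 267.5]), 0.5) 0.201
[322. 118.] (array([ 758.2, -212. ]), array([67.2, 6
[... 296 characters left out ...]
7
[473. 209.] (array([ 498.3, -637. ]), array([ 85.3, 217.2]), 79.8) 0.087
[ 95. 199.] (array([514.8, 417.5]), array([26.1, 24.8]), 14.3) 0.134
[172. 210.] (array([487.2, 210.4]), array([61.4, 60. ]), 87.5) 0.097
[137. 210.] (array([486.2, 307.4]), array([28.4, 28.3]), 73.3) 0.091
[350. 251.] (array([ 379.4, -285.2]), array([23.7, 25.6]), 88.0) 0.075
[217. 260.] (array([348. ,  83.1]), array([43.7, 62.7]), 69.2) 0.075
[268. 273.] (array([312.6, -60. ]), array([124.2,  29.6]), 70.3) 0.05
[206. 287.] (array([270.3, 113.1]), array([40. , 13.1]), 70.8) 0.049
[ 63. 293.] (array([231.5, 549.4]), array([302. ,  59.9]), 89.5) 0.066
[ 46. 304.] (array([235.1, 559.5]), array([ 70.2, 282. ]), 0.0) 0.32
```

View pics/crop.png

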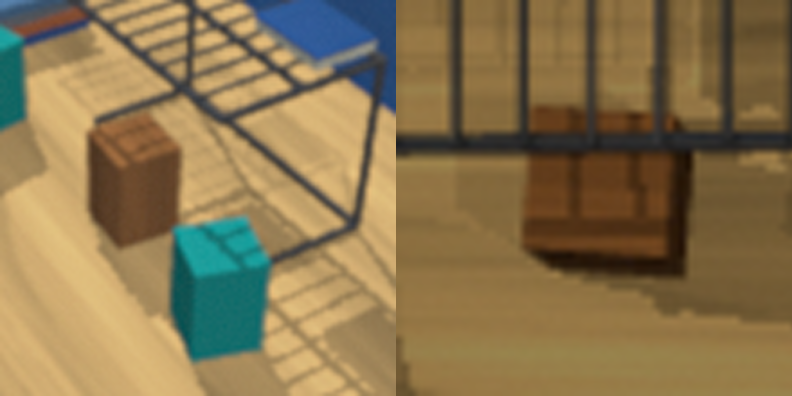

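The crop shows the brown wooden pot mouth-down under the rack edge, with the turquoise look-alike to its right. The pot is at (0.633, 0.103) with yaw about -3°, and the plinth is at (0.570, -0.292) with yaw about 9°. My plan is to grasp at +45° tilt, pitch -90° and lay the pot on its side, then regrasp and pitch another -90° onto the plinth.

```bash
cat >> h.py <<'E'
from scipy.linalg import logm,expm
def Rt(tilt,az):  # tool tilted forward by tilt deg in azimuth az deg, closing line horizontal
    t,a=np.radians([tilt,az]); z=np.array([np.sin(t)*np.cos(a),np.sin(t)*np.sin(a),-np.cos(t)])
    y=np.array([-np.sin(a),np.cos(a),0]); return np.c_[np.cross(y,z),y,z]
def T(R,p): M=np.eye(4); M[:3,:3]=R; M[:3,3]=p; return M
def cur():
    s=arm.get_state(); return T(Ro.from_rotvec(s["tool_rot"]).as_matrix(),s["tcp_pos"])
def plan(Ts,ns,C=None):
    C=cur() if C is None else C
    for t,n in zip(Ts,ns):
        D=np.linalg.inv(C)@t; S=np.real(expm(logm(D)/n))
        print(n,"x lin",np.round(S[:3,3]/.05,3).tolist(),"ang",np.round(Ro.from_matrix(S[:3,:3]).as_rotvec()/np.pi,4).tolist(),"to",np.round(t[:3,3],3)); C=t
E
python3 - <<'E'
from h import *
plan([T(Rt(45,-3),[.44,.12,.22])],[20])
E
```

```text
20 x lin [-0.271, -0.411, 0.084] ang [-0.0025, -0.0123, -0.0059] to [0.44 0.12 0.22]
```

Call:
carry_out:
  increments:
    - {"linear":[-0.27,-0.41,0.08],"angular":[-0.0025,-0.0123,-0.0059],"jaw":0}
    - {"linear":[-0.27,-0.41,0.08],"angular":[-0.0025,-0.0123,-0.0059],"jaw":0}
    - {"linear":[-0.27,-0.41,0.08],"angular":[-0.0025,-0.0123,-0.0059],"jaw":0}
    - {"linear":[-0.27,-0.41,0.08],"angular":[-0.0025,-0.0123,-0.0059],"jaw":0}
    - {"linear":[-0.27,-0.41,0.08],"angular":[-0.0025,-0.0123,-0.0059],"jaw":0}
    - {"linear":[-0.27,-0.41,0.08],"angular":[-0.0025,-0.0123,-0.0059],"jaw":0}
    - {"linear":[-0.27,-0.41,0.08],"angular":[-0.0025,-0.0123,-0.0059],"jaw":0}
    - {"linear":[-0.27,-0.41,0.08],"angular":[-0.0025,-0.0123,-0.0059],"jaw":0}

```text
clock: 0.9
tcp_pos: [0.3223, 0.3928, 0.1906]
tool_rot: [0.414, 2.795, -0.01]
ft_force: [0.2, 0.7, 0.0]
finger_gap: 0.0856
finger_force: 0.0
```

```bash
python3 - <<'E'
from h import *
s=arm.get_state(); print(s["q"].round(3),cur().round(3)); 
plan([T(Rt(45,-3),[.46,.115,.20])],[12])
E
```

```text
[-1.346  0.434  0.254  2.072  0.361  0.588 -0.138] [[-0.909  0.284  0.306  0.322]
 [ 0.282  0.958 -0.053  0.393]
 [-0.308  0.039 -0.95   0.191]
 [ 0.     0.     0.     1.   ]]
12 x lin [-0.283, -0.415, 0.133] ang [-0.0024, -0.0123, -0.0059] to [0.46  0.115 0.2  ]
```

Call:
carry_out:
  increments:
    - {"linear":[-0.28,-0.415,0.13],"angular":[-0.0024,-0.0123,-0.0059],"jaw":0}
    - {"linear":[-0.28,-0.415,0.13],"angular":[-0.0024,-0.0123,-0.0059],"jaw":0}
    - {"linear":[-0.28,-0.415,0.13],"angular":[-0.0024,-0.0123,-0.0059],"jaw":0}
    - {"linear":[-0.28,-0.415,0.13],"angular":[-0.0024,-0.0123,-0.0059],"jaw":0}
    - {"linear":[-0.28,-0.415,0.13],"angular":[-0.0024,-0.0123,-0.0059],"jaw":0}
    - {"linear":[-0.28,-0.415,0.13],"angular":[-0.0024,-0.0123,-0.0059],"jaw":0}
    - {"linear":[-0.28,-0.415,0.13],"angular":[-0.0024,-0.0123,-0.0059],"jaw":0}
    - {"linear":[-0.28,-0.415,0.13],"angular":[-0.0024,-0.0123,-0.0059],"jaw":0}
    - {"linear":[-0.28,-0.415,0.13],"angular":[-0.0024,-0.0123,-0.0059],"jaw":0}
    - {"linear":[-0.28,-0.415,0.13],"angular":[-0.0024,-0.0123,-0.0059],"jaw":0}

```text
clock: 1.9
tcp_pos: [0.3927, 0.2125, 0.1678]
tool_rot: [0.191, 2.575, -0.119]
ft_force: [-0.0, 0.4, -0.4]
finger_gap: 0.0854
finger_force: 0.0
```

```bash
python3 - <<'E'
from h import *
s=arm.get_state(); print(s["q"].round(3),cur().round(3)); 
a=Rt(45,-3)[:,2]
G=np.array([.632,.103,.052])+.017*a
plan([T(Rt(45,-3),G-.13*a),T(Rt(45,-3),G)],[5,8])
E
```

```text
[-0.962  0.411 -0.046  2.46   1.464  0.551 -0.967] [[-0.839  0.16   0.52   0.393]
 [ 0.112  0.986 -0.124  0.213]
 [-0.533 -0.046 -0.845  0.168]
 [ 0.     0.     0.     1.   ]]
5 x lin [-0.452, -0.339, 0.537] ang [-0.0066, -0.0143, -0.0036] to [0.552 0.107 0.132]
8 x lin [-0.0, 0.0, 0.325] ang [0.0, 0.0, 0.0] to [0.644 0.102 0.04 ]
```

```bash
python3 - <<'E'
from h import *
plan([T(Rt(40,-3),[.52,.107,.20])],[9])
E
```

```text
9 x lin [-0.289, -0.203, 0.125] ang [-0.0036, -0.0049, -0.0022] to [0.52  0.107 0.2  ]
```

Call:
carry_out:
  increments:
    - {"linear":[-0.29,-0.2,0.125],"angular":[-0.0036,-0.0049,-0.0022],"jaw":0}
    - {"linear":[-0.29,-0.2,0.125],"angular":[-0.0036,-0.0049,-0.0022],"jaw":0}
    - {"linear":[-0.29,-0.2,0.125],"angular":[-0.0036,-0.0049,-0.0022],"jaw":0}
    - {"linear":[-0.29,-0.2,0.125],"angular":[-0.0036,-0.0049,-0.0022],"jaw":0}
    - {"linear":[-0.29,-0.2,0.125],"angular":[-0.0036,-0.0049,-0.0022],"jaw":0}
    - {"linear":[-0.29,-0.2,0.125],"angular":[-0.0036,-0.0049,-0.0022],"jaw":0}
    - {"linear":[-0.29,-0.2,0.125],"angular":[-0.0036,-0.0049,-0.0022],"jaw":0}
    - {"linear":[-0.29,-0.2,0.125],"angular":[-0.0036,-0.0049,-0.0022],"jaw":0}
    - {"linear":[-0.29,-0.2,0.125],"angular":[-0.0036,-0.0049,-0.0022],"jaw":0}

```text
clock: 2.8
tcp_pos: [0.5164, 0.1185, 0.1976]
tool_rot: [0.071, 2.464, -0.042]
ft_force: [0.6, -0.8, 0.1]
finger_gap: 0.0854
finger_force: 0.0
```

```bash
python3 - <<'E'
from h import *
s=arm.get_state(); print(s["q"].round(3),cur().round(3)); 
a=Rt(45,-3)[:,2]
G=np.array([.632,.103,.052])+.017*a
plan([T(Rt(45,-3),G-.10*a),T(Rt(45,-3),G)],[7,8])
E
```

```text
[ 0.275  0.645 -1.212  2.46   1.792  1.069 -0.74 ] [[-0.778  0.062  0.625  0.516]
 [ 0.04   0.998 -0.048  0.118]
 [-0.627 -0.012 -0.779  0.198]
 [ 0.     0.     0.     1.   ]]
7 x lin [0.041, -0.024, 0.295] ang [-0.0007, -0.0049, 0.0001] to [0.573 0.106 0.111]
8 x lin [0.0, 0.0, 0.25] ang [0.0, 0.0, 0.0] to [0.644 0.102 0.04 ]
```

```bash
cat > fk.py <<'E'
from h import *
import itertools, json
from scipy.optimize import least_squares
def fk(q,s,p):
    c1,c7,b,h,e1,L1,e2,L2,e3,Lw=p
    ang=[s[0]*q[0]+c1,q[1],s[2]*q[2],s[3]*q[3],s[4]*q[4],s[5]*q[5],s[6]*q[6]+c7]
    off=[[b,0,h],[0,0,0],[e1,0,L1],[e2,0,0],[-e2,0,L2],[e3,0,0],[0,0,Lw]]
    M=np.eye(4); O=[]
    for i,(ax,a,o) in enumerate(zip("zyzyzyz",ang,off)):
        M=M@T(Ro.from_euler(ax,a).as_matrix(),[0,0,0])@T(np.eye(3),o); O.append(M[:3,3])
    return M,np.array(O)
E
cat > fit.py <<'E'
from fk import *
D=[([-1.19178888,.62930849,.03840911,1.51836579,-.02702049,.99630609,-.01999509],[.27935,.58618,.21031],[-6.92830612e-01,-3.06380561,.00286]),
([-1.346,.434,.254,2.072,.361,.588,-.138],[.3223,.3928,.1906],[.414,2.795,-.01]),
([-.962,.411,-.046,2.46,1.464,.551,-.967],[.3927,.2125,.1678],[.191,2.575,-.119]),
([.275,.645,-1.212,2.46,1.792,1.069,-.74],[.5164,.1185,.1976],[.071,2.464,-.042])]
def res(p,s):
    r=[]
    for q,x,w in D:
        M,_=fk(q,s,p); r+=list(M[:3,3]-x)+list(.3*(M[:3,:3]-Ro.from_rotvec(w).as_matrix()).ravel())
    r+=list(1e-3*np.array(p[4:9:2]))+[1e-3*p[2]]
    return np.array(r)
best=[]
for s in itertools.product([1,-1],repeat=7):
    if s[1]<0 : continue
    for c1 in(0,2.32,-1.5):
      for c7 in (0,1.57,-1.57,3.14):
        f=least_squares(res,[c1,c7,0,.3,0,.4,0,.4,0,.2],args=(s,),max_nfev=30); best.append((f.cost,s,f.x))
best.sort(key=lambda b:b[0])
for b in best[:3]: print(b[0],b[1],b[2].round(4).tolist())
json.dump([best[0][1],best[0][2].tolist()],open("fk.json","w"))
E
python3 fit.py
```

```text
0.0001911435579293934 (-1, 1, -1, 1, -1, 1, -1) [-0.0378, 1.5373, 0.0143, 0.3757, -0.0131, 0.5277, -0.0102, 0.3896, -0.009, 0.3837]
0.0001911435579293943 (-1, 1, -1, 1, -1, 1, -1) [-0.0378, 1.5373, 0.0143, 0.3757, -0.0131, 0.5277, -0.0102, 0.3896, -0.009, 0.3837]
0.0001911435579293951 (-1, 1, -1, 1, -1, 1, -1) [-0.0378, 1.5373, 0.0143, 0.3757, -0.0131, 0.5277, -0.0102, 0.3896, -0.009, 0.3837]
```

```bash
python3 - <<'E'
import re
t=open("fk.py").read()
t=t.replace("c1,c7,b,h,e1,L1,e2,L2,e3,Lw=p","c1,c7,b,h,e1,L1,L2,Lw=p")
t=re.sub(r"off=.*","off=[[0,b,h],[0,0,0],[0,e1,L1],[0,0,0],[0,0,L2],[0,0,0],[0,0,Lw]]",t)
open("fk.py","w").write(t)
t=open("fit.py").read()
t=t.replace("    r+=list(1e-3*np.array(p[4:9:2]))+[1e-3*p[2]]\n","")
t=re.sub(r"for s in iter[\s\S]*best.append.*\n","s=(-1,1,-1,1,-1,1,-1)\nf=least_squares(res,[0,1.57,0,.285,0,.42,.314,.3],args=(s,),loss='linear'); best.append((f.cost,s,f.x)); print(f.fun.reshape(-1,12)[:,:3].round(4)) \n",t)
t=t.replace("def res","g=arm.get_state(); D.append((g['q'],g['tcp_pos'],g['tool_rot']))\ndef res")
open("fit.py","w").write(t)
E
python3 fit.py; python3 - <<'E'
from fk import *
s,p=json.load(open("fk.json")); M,O=fk(arm.get_state()["q"],s,p); print(O.round(3))
E
```

```text
[[-0.0002  0.0001  0.0002]
 [-0.0001  0.0003  0.0001]
 [-0.0001 -0.0006 -0.0002]
 [ 0.0002 -0.0002  0.0001]
 [-0.0001  0.0001 -0.0002]]
6.070893980870757e-07 (-1, 1, -1, 1, -1, 1, -1) [0.0002, 1.5712, -0.0114, 0.337, -0.0166, 0.5587, 0.3825, 0.3702]
[[-0.003 -0.011  0.337]
 [-0.003 -0.011  0.337]
 [ 0.331 -0.111  0.774]
 [ 0.331 -0.111  0.774]
 [ 0.285  0.136  0.486]
 [ 0.285  0.136  0.486]
 [ 0.516  0.119  0.197]]
```

```bash
cat >> fk.py <<'E'
S,Pm=json.load(open("fk.json"))
LO=np.array([-3.06,-.37,-1.25,.18,-1.1,.23,-2.94])+.01; HI=np.array([3.06,2.12,1.32,2.47,4.24,1.98,2.94])-.01
def ik(q0,X,w=.02):
    q0=np.clip(q0,LO+1e-4,HI-1e-4)
    def f(q):
        M,_=fk(q,S,Pm); return np.r_[(M[:3,3]-X[:3,3])*5,Ro.from_matrix(M[:3,:3].T@X[:3,:3]).as_rotvec(),w*(q-q0)]
    r=least_squares(f,q0,bounds=(LO,HI),max_nfev=60); e=f(r.x)
    return r.x,np.linalg.norm(e[:3])/5*1000,np.degrees(np.linalg.norm(e[3:6]))
def track(q,A,B,n):
    D=np.real(logm(np.linalg.inv(A)@B)); out=[]
    for k in range(1,n+1):
        q2,ep,er=ik(q,A@expm(D*k/n)); out.append((ep,er,np.abs(q2-q).max())); q=q2
    return q,np.array(out)
def fam(X,n=25,seed=0):
    g=np.random.default_rng(seed); sol=[]
    for _ in range(n):
        q,ep,er=ik(g.uniform(LO,HI),X,0)
        if ep<1 and er<.5: sol.append(q)
    return np.array(sol)
E
python3 - <<'E'
from fk import *
def show(n,X):
    s=fam(X); print(n,len(s)); 
    if len(s):
        s=s[np.argsort(s[:,4])]; print(s[::max(1,len(s)//3)].round(2))
a=Rt(45,-3)[:,2]; G=np.array([.632,.103,.052])+.017*a
show("grasp45",T(Rt(45,-3),G))
for y,x,az in((-.15,.48,-3),(-.15,.48,-18),(-.02,.5,-3)):
  for t in(45,-45,-30): show(f"lay {x},{y} az{az} t{t}",T(Rt(t,az),np.array([x,y,.035])+.017*Rt(t,az)[:,2]))
for az in(9,-81):
  for t in(-45,-30,45): show(f"plinth az{az} t{t}",T(Rt(t,az),np.array([.57,-.292,.06])+.017*Rt(t,az)[:,2]))
E
```

```text
grasp45 11
[[ 0.37  1.34 -1.24  2.32  2.33  1.55 -0.56]
 [ 0.03  0.98 -0.58  2.33  2.47  1.1  -1.12]
 [-0.47  0.92  0.16  2.35  2.87  0.85 -1.78]
 [-0.94  1.22  0.95  2.36  3.52  0.95 -2.75]]
lay 0.48,-0.15 az-3 t45 0
lay 0.48,-0.15 az-3 t-45 16
[[-0.06  1.18  0.5   1.34 -0.26  1.48  1.99]
 [ 0.14  1.12  0.09  1.33  0.03  1.47  1.72]
 [ 0.39  1.16 -0.42  1.32  0.38  1.55  1.39]
 [ 0.5   1.21 -0.67  1.32  0.54  1.64  1.24]]
lay 0.48,-0.15 az-3 t-30 14
[[-0.07  1.02  0.48  1.59 -0.31  1.14  2.03]
 [ 0.13  0.97  0.12  1.58 -0.02  1.11  1.75]
 [ 0.43  1.   -0.43  1.57  0.4   1.21  1.36]
 [ 0.58  1.08 -0.72  1.56  0.61  1.32  1.16]]
lay 0.48,-0.15 az-18 t45 0
lay 0.48,-0.15 az-18 t-45 14
[[ 0.05  1.18  0.45  1.32 -0.34  1.53  1.84]
 [ 0.25  1.13  0.04  1.31 -0.06  1.49  1.57]
 [ 0.4   1.14 -0.26  1.31  0.15  1.51  1.37]
 [ 0.56  1.2  -0.61  1.3   0.38  1.58  1.15]]
lay 0.48,-0.15 az-18 t-30 15
[[ 0.01  1.03  0.47  1.57 -0.4   1.19  1.9 ]
 [ 0.42  0.98 -0.28  1.56  0.19  1.16  1.34]
 [ 0.59  1.04 -0.6   1.55  0.44  1.24  1.1 ]]
lay 0.5,-0.02 az-3 t45 0
lay 0.5,-0.02 az-3 t-45 16
[[-0.26  1
[... 747 characters left out ...]
.54]
 [ 1.33  1.11 -0.94  2.16  2.78  0.35 -0.08]
 [ 0.76  0.88 -0.03  2.18  4.09  0.72 -1.64]
 [ 0.08  1.36  1.19  2.2   4.16  1.75 -2.24]]
plinth az-81 t-45 13
[[ 0.55  1.2   0.35  1.08 -0.74  1.64  1.2 ]
 [ 0.72  1.18 -0.08  1.08 -0.43  1.52  0.99]
 [ 0.9   1.22 -0.53  1.07 -0.07  1.47  0.74]
 [ 1.08  1.39 -1.11  1.06  0.43  1.55  0.4 ]]
plinth az-81 t-30 15
[[ 0.48  1.05  0.3   1.3  -0.62  1.31  1.16]
 [ 0.78  1.04 -0.33  1.29 -0.11  1.19  0.78]
 [ 0.98  1.15 -0.79  1.28  0.31  1.24  0.46]]
plinth az-81 t45 17
[[-0.37  1.04  0.66  2.    1.18  0.24 -1.04]
 [-0.29  0.99  0.51  2.    1.33  0.36 -1.15]
 [ 0.28  0.94 -0.38  1.98  1.59  1.06 -1.21]
 [ 0.71  1.3  -1.21  1.97  1.84  1.83 -1.06]]
```

```bash
cat > s.py <<'E'
from fk import *
q0=arm.get_state()["q"]; C=cur()
a=Rt(45,-3)[:,2]; G=np.array([.632,.103,.052])+.017*a
H={0:np.eye(3),1:np.diag([-1.,-1,1])}
def P(t,az,c,h=0): R=Rt(t,az)@H[h]; return T(R,np.array(c)+.017*R[:,2])
def up(X,d): Y=X.copy(); Y[2,3]+=d; return Y
def leg(n,q,A,B,k):
    q,o=track(q,A,B,k); return q,o.max(0)
g1=T(Rt(45,-3),G); pre=T(Rt(45,-3),G-.1*a); out=T(Rt(45,-3),[.53,.10,.10])
q,_=leg("",q0,C,pre,6); q,o=leg("",q,pre,g1,6); print("grasp",q.round(2),o.round(2))
qo,o=leg("",q,g1,out,8); print("out",qo.round(2),o.round(2))
best=[]
for x in(.48,.53):
  for y in(-.12,-.04):
    for ps in(-105,-81,-55):
      L=P(-45,ps,[x,y,.033]); LU=up(L,.12)
      M=up(out,.08); qm,_=leg("",qo,out,M,4)
      ql,o1=leg("",qm,M,LU,14); ql,o2=leg("",ql,LU,L,6)
      e1=np.maximum(o1,o2)
      qu,_=leg("",ql,L,T(L[:3,:3],L[:3,3]-.12*L[:3,2]),5)
      for h in(0,1):
        g2=P(45,ps,[x,y,.033],h); pg=T(g2[:3,:3],g2[:3,3]-.12*g2[:3,2])
        q2,o3=leg("",qu,T(L[:3,:3],L[:3,3]-.12*L[:3,2]),pg,16); q2,o4=leg("",q2,pg,g2,6)
        for az in(9,99,189,-81):
          f=P(-45,az,[.570,-.292,.062],h); fu=up(f,.1)
          qf,o5=leg("",q2,up(g2,.1),fu,20); qf,o6=leg("",qf,fu,f,5)
          best.append((max(o2[0],o4[0],o6[0]),x,y,ps,h,az,e1.round(1).tolist(),np.maximum(o3,o4).round(1).tolist(),np.maximum(o5,o6).round(1).tolist(),ql.round(2).tolist(),q2.round(2).tolist(),qf.round(2).tolist(),o2[0],o4[0],o6[0]))
best.sort(key=lambda b:b[0]+.2*(b[6][0]+b[7][0]+b[8][0]))
for b in best[:6]: print(*b,"\n")
E
time timeout 500 python3 s.py
```

```text
grasp [ 0.33  1.26 -1.13  2.32  2.34  1.46 -0.65] [1.03 0.45 0.07]
out [ 0.23  1.03 -1.24  2.46  1.95  1.45 -0.8 ] [15.08  7.33  0.07]
0.004300111255525791 0.53 -0.12 -55 0 99 [1.1, 0.6, 0.2] [0.0, 0.0, 0.2] [0.0, 0.0, 0.3] [0.87, 1.36, -1.06, 1.31, 0.46, 1.47, 0.5] [0.13, 1.04, -0.61, 2.34, 1.9, 1.32, -1.51] [0.3, 0.94, -0.42, 1.98, 1.6, 1.09, 1.94] 0.001312777238831082 0.004300111255525791 0.003996981967811656 

0.004300111255525791 0.53 -0.12 -55 0 -81 [1.1, 0.6, 0.2] [0.0, 0.0, 0.2] [0.0, 0.0, 0.3] [0.87, 1.36, -1.06, 1.31, 0.46, 1.47, 0.5] [0.13, 1.04, -0.61, 2.34, 1.9, 1.32, -1.51] [1.08, 1.39, -1.12, 1.06, 0.43, 1.55, 0.4] 0.001312777238831082 0.004300111255525791 0.0012849691695319453 

0.0029531599560186686 0.53 -0.12 -81 0 -81 [1.2, 0.6, 0.2] [0.0, 0.0, 0.1] [0.0, 0.0, 0.3] [1.06, 1.33, -1.08, 1.55, 0.41, 1.11, 0.22] [-0.02, 0.99, -0.44, 2.05, 1.42, 1.17, -1.45] [1.06, 1.37, -1.05, 1.06, 0.37, 1.53, 0.44] 0.0015038229028563387 0.0029531599560186686 0.0013050384405677827 

0.004300111255525791 0.53 -0.12 -55 0 9 [1.1, 0.6, 0.2] [0.0, 0.0, 0.2] [0.1, 0.1, 0.4] [0.87, 1.36, -1.06, 1.31, 0.46, 1.47, 0.5] [0.13, 1.04, -0.61, 2.34, 1.9, 1.32, -1.51] [0.42, 1.28, -0.46, 0.87, 0.64, 1.86, 1.74] 0.001312777238831082 0.004300111255525791 0.001405702348813322 

0.013349128232193624 0.53 -0.12 -55 0 189 [1.1, 0.6, 0.2] [0.0, 0.0, 0.2] [0.1, 0.1, 0.3] [0.87, 1.36, -1.06, 1.31, 0.46, 1.47, 0.5] [0.13, 1.04, -0.61, 2.34, 1.9, 1.32, -1.51] [1.45, 1.3, -1.23, 2.16, 2.24, 0.53, -2.58] 0.001312777238831082 0.004300111255525791 0.013349128232193624 

0.0029531599560186686 0.53 -0.12 -81 0 9 [1.2, 0.6, 0.2] [0.0, 0.0, 0.1] [0.1, 0.1, 0.3] [1.06, 1.33, -1.08, 1.55, 0.41, 1.11, 0.22] [-0.02, 0.99, -0.44, 2.05, 1.42, 1.17, -1.45] [0.42, 1.28, -0.46, 0.87, 0.64, 1.86, 1.74] 0.0015038229028563387 0.0029531599560186686 0.001422502098120954 

real	2m17.486s
user	9m3.922s
sys	0m0.252s
```

Call:
carry_out:
  increments:
    - {"linear":[0.04,-0.024,0.295],"angular":[-0.0007,-0.0049,0.0001],"jaw":0}
    - {"linear":[0.04,-0.024,0.295],"angular":[-0.0007,-0.0049,0.0001],"jaw":0}
    - {"linear":[0.04,-0.024,0.295],"angular":[-0.0007,-0.0049,0.0001],"jaw":0}
    - {"linear":[0.04,-0.024,0.295],"angular":[-0.0007,-0.0049,0.0001],"jaw":0}
    - {"linear":[0.04,-0.024,0.295],"angular":[-0.0007,-0.0049,0.0001],"jaw":0}
    - {"linear":[0.04,-0.024,0.295],"angular":[-0.0007,-0.0049,0.0001],"jaw":0}
    - {"linear":[0.04,-0.024,0.295],"angular":[-0.0007,-0.0049,0.0001],"jaw":0}
    - {"linear":[0,0,0],"angular":[0,0,0],"jaw":0}

```text
clock: 3.6
tcp_pos: [0.5809, 0.1094, 0.112]
tool_rot: [0.065, 2.366, -0.033]
ft_force: [-0.7, -0.2, 0.1]
finger_gap: 0.0853
finger_force: 0.0
```

```bash
python3 - <<'E'
from h import *
s=arm.get_state(); print(s["q"].round(3),cur().round(3)); 
R=Rt(45,-3.4); a=R[:,2]; G=np.array([.632,.103,.052])+.017*a
plan([T(R,G)],[9])
im=arm.get_image("wrist"); cv2.imwrite("pics/w1.png",im["pixels"][...,::-1])
E
```

```text
[ 0.263  1.047 -1.188  2.464  2.134  1.448 -0.807] [[-0.714  0.057  0.698  0.581]
 [ 0.038  0.998 -0.043  0.109]
 [-0.699 -0.005 -0.715  0.112]
 [ 0.     0.     0.     1.   ]]
9 x lin [0.012, -0.007, 0.213] ang [-0.0001, -0.0004, 0.0002] to [0.644 0.102 0.04 ]
```

View pics/w1.png

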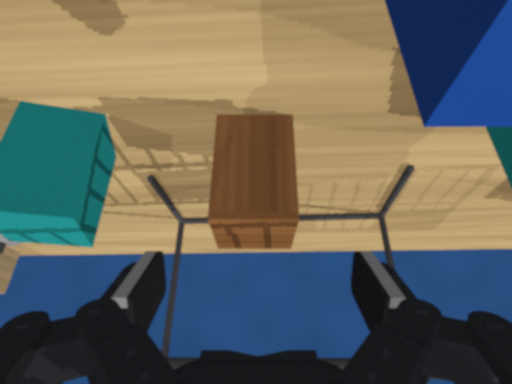

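The wrist view shows the brown pot centred (column 254) between the open fingers (about 150 and 370) and square to them, so I go in.

Call:
carry_out:
  increments:
    - {"linear":[0.012,-0.007,0.213],"angular":[0,-0.0004,0.0002],"jaw":0}
    - {"linear":[0.012,-0.007,0.213],"angular":[0,-0.0004,0.0002],"jaw":0}
    - {"linear":[0.012,-0.007,0.213],"angular":[0,-0.0004,0.0002],"jaw":0}
    - {"linear":[0.012,-0.007,0.213],"angular":[0,-0.0004,0.0002],"jaw":0}
    - {"linear":[0.012,-0.007,0.213],"angular":[0,-0.0004,0.0002],"jaw":0}
    - {"linear":[0.012,-0.007,0.213],"angular":[0,-0.0004,0.0002],"jaw":0}
    - {"linear":[0.012,-0.007,0.213],"angular":[0,-0.0004,0.0002],"jaw":0}
    - {"linear":[0.012,-0.007,0.213],"angular":[0,-0.0004,0.0002],"jaw":0}
    - {"linear":[0.012,-0.007,0.213],"angular":[0,-0.0004,0.0002],"jaw":0}
    - {"linear":[0,0,0],"angular":[0,0,0],"jaw":0}

```text
clock: 4.65
tcp_pos: [0.6456, 0.1027, 0.0416]
tool_rot: [0.072, 2.351, -0.03]
ft_force: [-0.1, -0.1, 0.7]
finger_gap: 0.0856
finger_force: 0.0
```

Call:
carry_out:
  increments:
    - {"linear":[0,0,0],"angular":[0,0,0],"jaw":1}
    - {"linear":[0,0,0],"angular":[0,0,0],"jaw":1}
    - {"linear":[0,0,0],"angular":[0,0,0],"jaw":1}
    - {"linear":[0,0,0],"angular":[0,0,0],"jaw":1}
    - {"linear":[0,0,0],"angular":[0,0,0],"jaw":1}
    - {"linear":[0,0,0],"angular":[0,0,0],"jaw":1}

```text
clock: 5.25
tcp_pos: [0.6449, 0.1039, 0.0434]
tool_rot: [0.069, 2.35, -0.028]
ft_force: [-4.7, 0.5, 5.9]
finger_gap: 0.0597
finger_force: 66.8
```

```bash
cat > s2.py <<'E'
from fk import *
s=arm.get_state(); q0=s["q"]; C=cur(); print(q0.round(2),C.round(3),s["finger_gap"])
def leg(q,A,B,k,n):
    q,o=track(q,A,B,k); print(n,q.round(2),o.max(0).round(2),o[-1].round(2)); return q
W=[]
O1=T(Rt(40,-3.4),[.600,.102,.058]); O2=T(Rt(35,-3.4),[.560,.095,.085]); O3=T(Rt(15,-20),[.53,.03,.20])
R=Rt(-45,-81); L=T(R,np.array([.50,-.12,.033])+.017*R[:,2]); LU=L.copy(); LU[2,3]+=.13
seq=[O1,O2,O3,LU]; q=leg(q0,C,O1,5,"O1"); q=leg(q,O1,O2,5,"O2"); q=leg(q,O2,O3,8,"O3"); q=leg(q,O3,LU,12,"LU")
plan(seq,[5,5,9,14],C)
E
python3 s2.py
```

```text
[ 0.3   1.21 -1.07  2.32  2.34  1.42 -0.72] [[-0.702  0.058  0.71   0.645]
 [ 0.042  0.998 -0.041  0.104]
 [-0.711  0.001 -0.703  0.043]
 [ 0.     0.     0.     1.   ]] 0.05970462532230208
O1 [ 0.31  1.13 -1.13  2.38  2.18  1.36 -0.72] [0.   0.   0.03] [0.   0.   0.03]
O2 [ 0.35  1.03 -1.21  2.41  2.01  1.26 -0.67] [0.   0.   0.04] [0.   0.   0.04]
O3 [ 0.6   0.66 -1.24  2.07  1.08  0.96 -0.01] [0.02 0.01 0.13] [0.01 0.01 0.12]
LU [ 1.14  1.15 -1.18  1.62  0.29  1.2   0.17] [0.01 0.01 0.11] [0.   0.   0.05]
5 x lin [0.09, -0.018, -0.165] ang [0.0001, 0.0059, 0.0] to [0.6   0.102 0.058]
5 x lin [0.058, -0.037, -0.182] ang [0.0, 0.0056, -0.0] to [0.56  0.095 0.085]
9 x lin [-0.079, -0.151, -0.249] ang [0.0044, 0.0123, 0.0093] to [0.53 0.03 0.2 ]
14 x lin [-0.137, -0.186, 0.025] ang [-0.0065, 0.0214, 0.0244] to [ 0.498 -0.108  0.151]
```

Call:
carry_out:
  increments:
    - {"linear":[0.09,-0.018,-0.165],"angular":[0,0.006,0],"jaw":1}
    - {"linear":[0.09,-0.018,-0.165],"angular":[0,0.006,0],"jaw":1}
    - {"linear":[0.09,-0.018,-0.165],"angular":[0,0.006,0],"jaw":1}
    - {"linear":[0.09,-0.018,-0.165],"angular":[0,0.006,0],"jaw":1}
    - {"linear":[0.09,-0.018,-0.165],"angular":[0,0.006,0],"jaw":1}
    - {"linear":[0.058,-0.037,-0.182],"angular":[0,0.0056,0],"jaw":1}
    - {"linear":[0.058,-0.037,-0.182],"angular":[0,0.0056,0],"jaw":1}
    - {"linear":[0.058,-0.037,-0.182],"angular":[0,0.0056,0],"jaw":1}
    - {"linear":[0.058,-0.037,-0.182],"angular":[0,0.0056,0],"jaw":1}
    - {"linear":[0.058,-0.037,-0.182],"angular":[0,0.0056,0],"jaw":1}

```text
clock: 6.25
tcp_pos: [0.5593, 0.0944, 0.0844]
tool_rot: [0.076, 2.536, -0.023]
ft_force: [-0.2, 0.0, -1.9]
finger_gap: 0.0592
finger_force: 66.2
```

Call:
carry_out:
  increments:
    - {"linear":[-0.079,-0.151,-0.249],"angular":[0.0044,0.0123,0.0093],"jaw":1}
    - {"linear":[-0.079,-0.151,-0.249],"angular":[0.0044,0.0123,0.0093],"jaw":1}
    - {"linear":[-0.079,-0.151,-0.249],"angular":[0.0044,0.0123,0.0093],"jaw":1}
    - {"linear":[-0.079,-0.151,-0.249],"angular":[0.0044,0.0123,0.0093],"jaw":1}
    - {"linear":[-0.079,-0.151,-0.249],"angular":[0.0044,0.0123,0.0093],"jaw":1}
    - {"linear":[-0.079,-0.151,-0.249],"angular":[0.0044,0.0123,0.0093],"jaw":1}
    - {"linear":[-0.079,-0.151,-0.249],"angular":[0.0044,0.0123,0.0093],"jaw":1}
    - {"linear":[-0.079,-0.151,-0.249],"angular":[0.0044,0.0123,0.0093],"jaw":1}
    - {"linear":[-0.079,-0.151,-0.249],"angular":[0.0044,0.0123,0.0093],"jaw":1}

```text
clock: 7.15
tcp_pos: [0.5299, 0.0293, 0.2004]
tool_rot: [0.503, 2.846, -0.068]
ft_force: [0.4, -0.8, -2.3]
finger_gap: 0.059
finger_force: 66.1
```

```bash
cat > s3.py <<'E'
from fk import *
s=arm.get_state(); q0=s["q"]; C=cur(); print(q0.round(2),C.round(3),s["finger_gap"])
R=Rt(-45,-81); L=T(R,np.array([.50,-.12,.033])+.017*R[:,2]); LU=L.copy(); LU[2,3]+=.15
M=T(Rt(-15,-50),[.51,-.03,.24])
q,o=track(q0,C,M,8); print(q.round(2),o.max(0)); q,o=track(q,M,LU,8); print(q.round(2),o.max(0))
plan([M,LU,L],[10,10,10],C)
E
python3 s3.py
```

```text
[ 0.59  0.64 -1.2   2.07  1.06  0.94  0.02] [[-0.909  0.343  0.236  0.53 ]
 [ 0.331  0.939 -0.089  0.029]
 [-0.253 -0.002 -0.968  0.2  ]
 [ 0.     0.     0.     1.   ]] 0.05903257486933229
[ 0.81  0.79 -1.23  1.68  0.52  1.29  0.18] [0.00894356 0.00625446 0.09044277]
[ 1.14  1.11 -1.18  1.61  0.26  1.22  0.18] [0.00147012 0.00148066 0.0443269 ]
10 x lin [-0.035, -0.119, -0.082] ang [-0.0001, 0.0161, 0.0168] to [ 0.51 -0.03  0.24]
10 x lin [-0.182, -0.098, 0.057] ang [-0.0087, 0.0163, 0.0151] to [ 0.498 -0.108  0.171]
10 x lin [-0.212, -0.0, 0.212] ang [0.0, 0.0, -0.0] to [ 0.498 -0.108  0.021]
```

Call:
carry_out:
  increments:
    - {"linear":[-0.035,-0.119,-0.082],"angular":[0,0.0161,0.0168],"jaw":1}
    - {"linear":[-0.035,-0.119,-0.082],"angular":[0,0.0161,0.0168],"jaw":1}
    - {"linear":[-0.035,-0.119,-0.082],"angular":[0,0.0161,0.0168],"jaw":1}
    - {"linear":[-0.035,-0.119,-0.082],"angular":[0,0.0161,0.0168],"jaw":1}
    - {"linear":[-0.035,-0.119,-0.082],"angular":[0,0.0161,0.0168],"jaw":1}
    - {"linear":[-0.035,-0.119,-0.082],"angular":[0,0.0161,0.0168],"jaw":1}
    - {"linear":[-0.035,-0.119,-0.082],"angular":[0,0.0161,0.0168],"jaw":1}
    - {"linear":[-0.035,-0.119,-0.082],"angular":[0,0.0161,0.0168],"jaw":1}
    - {"linear":[-0.035,-0.119,-0.082],"angular":[0,0.0161,0.0168],"jaw":1}
    - {"linear":[-0.035,-0.119,-0.082],"angular":[0,0.0161,0.0168],"jaw":1}

```text
clock: 8.15
tcp_pos: [0.5104, -0.03, 0.2397]
tool_rot: [-1.226, -2.628, -0.157]
ft_force: [-0.1, -0.5, -1.7]
finger_gap: 0.0593
finger_force: 66.1
```

Call:
carry_out:
  increments:
    - {"linear":[-0.182,-0.098,0.057],"angular":[-0.0087,0.0163,0.0151],"jaw":1}
    - {"linear":[-0.182,-0.098,0.057],"angular":[-0.0087,0.0163,0.0151],"jaw":1}
    - {"linear":[-0.182,-0.098,0.057],"angular":[-0.0087,0.0163,0.0151],"jaw":1}
    - {"linear":[-0.182,-0.098,0.057],"angular":[-0.0087,0.0163,0.0151],"jaw":1}
    - {"linear":[-0.182,-0.098,0.057],"angular":[-0.0087,0.0163,0.0151],"jaw":1}
    - {"linear":[-0.182,-0.098,0.057],"angular":[-0.0087,0.0163,0.0151],"jaw":1}
    - {"linear":[-0.182,-0.098,0.057],"angular":[-0.0087,0.0163,0.0151],"jaw":1}
    - {"linear":[-0.182,-0.098,0.057],"angular":[-0.0087,0.0163,0.0151],"jaw":1}
    - {"linear":[-0.182,-0.098,0.057],"angular":[-0.0087,0.0163,0.0151],"jaw":1}
    - {"linear":[-0.182,-0.098,0.057],"angular":[-0.0087,0.0163,0.0151],"jaw":1}

```text
clock: 9.15
tcp_pos: [0.4988, -0.1089, 0.1703]
tool_rot: [-1.602, -1.872, -0.66]
ft_force: [-0.3, -0.2, -2.0]
finger_gap: 0.0593
finger_force: 66.2
```

```bash
python3 - <<'E'
from fk import *
s=arm.get_state(); C=cur(); print(s["q"].round(2),C.round(3),s["finger_gap"],s["ft_force"])
R=Rt(-45,-81); plan([T(R,[.498,-.108,.022])],[10],C)
im=arm.get_image("side"); cv2.imwrite("pics/s1.png",cv2.resize(im["pixels"][100:340,120:440],(800,600))[...,::-1])
E
```

```text
[ 1.13  1.09 -1.14  1.61  0.22  1.21  0.21] [[-0.108  0.988 -0.111  0.499]
 [ 0.7    0.155  0.697 -0.109]
 [ 0.706 -0.002 -0.708  0.17 ]
 [ 0.     0.     0.     1.   ]] 0.059342951236573814 [-0.25273948 -0.18953416 -1.95074318]
10 x lin [-0.208, -0.001, 0.211] ang [-0.0, 0.0, -0.0001] to [ 0.498 -0.108  0.022]
```

View pics/s1.png

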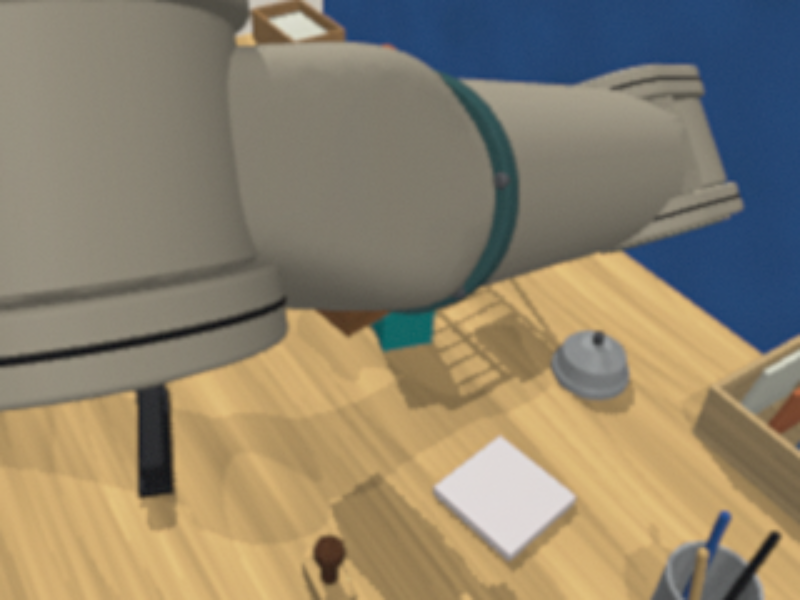

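The arm hides the pot from the side camera (only a brown corner at (350,320) shows), and nothing else has been disturbed. I lower it.

Call:
carry_out:
  increments:
    - {"linear":[-0.208,0,0.211],"angular":[0,0,0],"jaw":1}
    - {"linear":[-0.208,0,0.211],"angular":[0,0,0],"jaw":1}
    - {"linear":[-0.208,0,0.211],"angular":[0,0,0],"jaw":1}
    - {"linear":[-0.208,0,0.211],"angular":[0,0,0],"jaw":1}
    - {"linear":[-0.208,0,0.211],"angular":[0,0,0],"jaw":1}
    - {"linear":[-0.208,0,0.211],"angular":[0,0,0],"jaw":1}
    - {"linear":[-0.208,0,0.211],"angular":[0,0,0],"jaw":1}
    - {"linear":[-0.208,0,0.211],"angular":[0,0,0],"jaw":1}
    - {"linear":[-0.208,0,0.211],"angular":[0,0,0],"jaw":1}
    - {"linear":[-0.208,0,0.211],"angular":[0,0,0],"jaw":1}

```text
clock: 10.2
tcp_pos: [0.4987, -0.1077, 0.0216]
tool_rot: [-1.6, -1.875, -0.659]
ft_force: [0.4, -0.6, -1.8]
finger_gap: 0.0591
finger_force: 66.2
```

Call:
carry_out:
  increments:
    - {"linear":[-0.014,0,0.014],"angular":[0,0,0],"jaw":1}
    - {"linear":[-0.014,0,0.014],"angular":[0,0,0],"jaw":1}
    - {"linear":[-0.014,0,0.014],"angular":[0,0,0],"jaw":1}

```text
clock: 10.5
tcp_pos: [0.4988, -0.1076, 0.0201]
tool_rot: [-1.6, -1.876, -0.659]
ft_force: [-0.1, 0.1, -2.3]
finger_gap: 0.0592
finger_force: 66.5
```

Call:
carry_out:
  increments:
    - {"linear":[-0.014,0,0.014],"angular":[0,0,0],"jaw":1}
    - {"linear":[-0.014,0,0.014],"angular":[0,0,0],"jaw":1}
    - {"linear":[0,0,0],"angular":[0,0,0],"jaw":1}

```text
clock: 10.8
tcp_pos: [0.4989, -0.1075, 0.0199]
tool_rot: [-1.599, -1.875, -0.66]
ft_force: [-2.2, -3.4, 7.2]
finger_gap: 0.0594
finger_force: 67.6
```

Call:
carry_out:
  increments:
    - {"linear":[-0.014,0,0.014],"angular":[0,0,0],"jaw":1}
    - {"linear":[-0.014,0,0.014],"angular":[0,0,0],"jaw":1}
    - {"linear":[0,0,0],"angular":[0,0,0],"jaw":1}

```text
clock: 11.1
tcp_pos: [0.4989, -0.1075, 0.0199]
tool_rot: [-1.598, -1.874, -0.661]
ft_force: [-2.4, -8.0, 17.5]
finger_gap: 0.0596
finger_force: 68.7
```

Contact; I open the jaws and back out along the tool axis.

Call:
carry_out:
  increments:
    - {"linear":[0,0,0],"angular":[0,0,0],"jaw":0.5}
    - {"linear":[0,0,0],"angular":[0,0,0],"jaw":0}
    - {"linear":[0,0,0],"angular":[0,0,0],"jaw":0}
    - {"linear":[0,0,0],"angular":[0,0,0],"jaw":0}
    - {"linear":[0,0,0],"angular":[0,0,0],"jaw":0}
    - {"linear":[0,0,-0.1],"angular":[0,0,0],"jaw":0}
    - {"linear":[0,0,-0.3],"angular":[0,0,0],"jaw":0}
    - {"linear":[0,0,-0.6],"angular":[0,0,0],"jaw":0}
    - {"linear":[0,0,-0.6],"angular":[0,0,0],"jaw":0}
    - {"linear":[0,0,-0.6],"angular":[0,0,0],"jaw":0}

```text
clock: 12.1
tcp_pos: [0.5111, -0.1851, 0.0949]
tool_rot: [-1.6, -1.875, -0.659]
ft_force: [-0.7, -0.5, -0.5]
finger_gap: 0.0854
finger_force: 0.0
```

```bash
python3 - <<'E'
from fk import *
s=arm.get_state(); q0=s["q"]; C=cur(); print(q0.round(2),C.round(3),s["finger_gap"])
# pot in wrist cam
im=arm.get_image("wrist"); cv2.imwrite("pics/w2.png",im["pixels"][...,::-1])
X=C@im["T_tool_cam"]; Rw=X[:3,:3].T; im["R"]=Rw; im["t"]=-Rw@X[:3,3]
P=pts(im); hsv=cv2.cvtColor(im["pixels"],cv2.COLOR_RGB2HSV); print(hsv[150:260:40,250])
m=(hsv[...,0]<18)&(hsv[...,1]>120)&(abs(P[...,2]-.06)<.006)&(abs(P[...,0]-.5)<.1)&(abs(P[...,1]+.12)<.1)
q=P[m]; r=cv2.minAreaRect((q[:,:2]*1000).astype(np.float32)); print(len(q),r,q.mean(0))
it=arm.get_image("top"); np.save("top2.npy",it,allow_pickle=True); cv2.imwrite("pics/t2.png",it["pixels"][...,::-1])
E
```

```text
[ 1.13  1.22 -1.07  1.45  0.3   1.29  0.32] [[-0.111  0.987 -0.112  0.511]
 [ 0.7    0.158  0.697 -0.185]
 [ 0.706 -0.001 -0.709  0.095]
 [ 0.     0.     0.     1.   ]] 0.08539995937059197
[[ 14 154 139]
 [ 14 152 136]
 [ 13 165  74]]
7977 ((499.0520324707031, -109.68206787109375), (60.18423843383789, 90.8470458984375), 9.30582332611084) [ 0.49981566 -0.11450629  0.05865376]
```

View pics/w2.png

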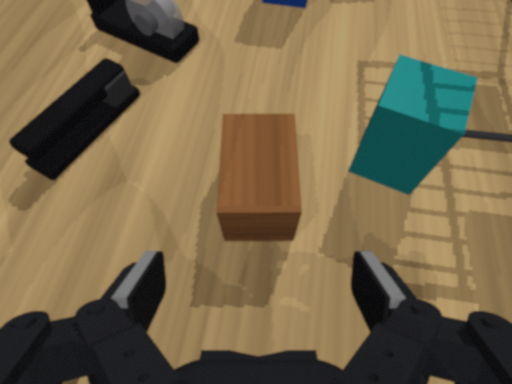

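The pot lies flat in the wrist view at about (258,175), measured at (0.499, -0.110) with yaw 9.3° and its mouth pointing away from the hand. Next I regrasp it from the other side.

```bash
cat > s4.py <<'E'
from fk import *
s=arm.get_state(); q0=s["q"]; C=cur()
az=-80.7; m=-Rt(90,az)[:,2]; ref=np.array([.499,-.110,.031])+.006*m
R=Rt(45,az); a=R[:,2]; g2=T(R,ref+.017*a); pg=T(R,ref-.095*a); mid=T(Rt(0,az),[.50,-.115,.21])
if __name__=="__main__":
    q=q0
    for A,B,n in((C,mid,8),(mid,pg,8),(pg,g2,6)): q,o=track(q,A,B,n); print(q.round(2),o.max(0).round(3))
    plan([mid,pg,g2],[10,10,10],C)
E
python3 s4.py
```

```text
[ 0.79  0.59 -0.95  1.88  0.58  0.98 -0.26] [0.008 0.007 0.105]
[-0.16  0.85 -0.54  2.08  1.18  1.26 -1.44] [0.016 0.013 0.175]
[-0.06  0.99 -0.45  2.12  1.42  1.16 -1.55] [0.003 0.002 0.04 ]
10 x lin [0.235, -0.004, -0.149] ang [0.0002, -0.0248, -0.0002] to [ 0.5   -0.115  0.21 ]
10 x lin [0.23, -0.0, 0.16] ang [0.0, -0.025, 0.0] to [ 0.487 -0.038  0.098]
10 x lin [0.0, 0.0, 0.224] ang [0.0, -0.0, -0.0] to [ 0.5   -0.116  0.019]
```

Call:
carry_out:
  increments:
    - {"linear":[0.235,0,-0.15],"angular":[0,-0.0248,0],"jaw":0}
    - {"linear":[0.235,0,-0.15],"angular":[0,-0.0248,0],"jaw":0}
    - {"linear":[0.235,0,-0.15],"angular":[0,-0.0248,0],"jaw":0}
    - {"linear":[0.235,0,-0.15],"angular":[0,-0.0248,0],"jaw":0}
    - {"linear":[0.235,0,-0.15],"angular":[0,-0.0248,0],"jaw":0}
    - {"linear":[0.235,0,-0.15],"angular":[0,-0.0248,0],"jaw":0}
    - {"linear":[0.235,0,-0.15],"angular":[0,-0.0248,0],"jaw":0}
    - {"linear":[0.235,0,-0.15],"angular":[0,-0.0248,0],"jaw":0}
    - {"linear":[0.235,0,-0.15],"angular":[0,-0.0248,0],"jaw":0}
    - {"linear":[0.235,0,-0.15],"angular":[0,-0.0248,0],"jaw":0}

```text
clock: 13.2
tcp_pos: [0.4987, -0.1108, 0.2084]
tool_rot: [-2.036, -2.39, 0.0]
ft_force: [1.0, 0.6, -0.6]
finger_gap: 0.0853
finger_force: 0.0
```

Call:
carry_out:
  increments:
    - {"linear":[0.23,0,0.16],"angular":[0,-0.025,0],"jaw":0}
    - {"linear":[0.23,0,0.16],"angular":[0,-0.025,0],"jaw":0}
    - {"linear":[0.23,0,0.16],"angular":[0,-0.025,0],"jaw":0}
    - {"linear":[0.23,0,0.16],"angular":[0,-0.025,0],"jaw":0}
    - {"linear":[0.23,0,0.16],"angular":[0,-0.025,0],"jaw":0}
    - {"linear":[0.23,0,0.16],"angular":[0,-0.025,0],"jaw":0}
    - {"linear":[0.23,0,0.16],"angular":[0,-0.025,0],"jaw":0}
    - {"linear":[0.23,0,0.16],"angular":[0,-0.025,0],"jaw":0}
    - {"linear":[0.23,0,0.16],"angular":[0,-0.025,0],"jaw":0}
    - {"linear":[0,0,0],"angular":[0,0,0],"jaw":0}

```text
clock: 14.2
tcp_pos: [0.4857, -0.0338, 0.1067]
tool_rot: [1.641, 1.945, -0.608]
ft_force: [-0.1, 0.2, 0.3]
finger_gap: 0.0856
finger_force: 0.0
```

```bash
python3 - <<'E'
from s4 import *
print(q0.round(2),C.round(3)); plan([pg,g2],[4,10],C); 
E
```

```text
[-0.13  0.78 -0.53  2.09  1.14  1.16 -1.35] [[-0.132  0.986  0.101  0.486]
 [ 0.753  0.166 -0.637 -0.034]
 [-0.645 -0.008 -0.764  0.107]
 [ 0.     0.     0.     1.   ]]
4 x lin [0.013, 0.004, 0.046] ang [-0.0002, -0.0067, 0.0007] to [ 0.487 -0.038  0.098]
10 x lin [0.0, 0.0, 0.224] ang [0.0, -0.0, -0.0] to [ 0.5   -0.116  0.019]
```

Call:
carry_out:
  increments:
    - {"linear":[0.013,0.004,0.046],"angular":[-0.0002,-0.0067,0.0007],"jaw":0}
    - {"linear":[0.013,0.004,0.046],"angular":[-0.0002,-0.0067,0.0007],"jaw":0}
    - {"linear":[0.013,0.004,0.046],"angular":[-0.0002,-0.0067,0.0007],"jaw":0}
    - {"linear":[0.013,0.004,0.046],"angular":[-0.0002,-0.0067,0.0007],"jaw":0}
    - {"linear":[0,0,0.22],"angular":[0,0,0],"jaw":0}
    - {"linear":[0,0,0.22],"angular":[0,0,0],"jaw":0}
    - {"linear":[0,0,0.22],"angular":[0,0,0],"jaw":0}
    - {"linear":[0,0,0.22],"angular":[0,0,0],"jaw":0}
    - {"linear":[0,0,0.22],"angular":[0,0,0],"jaw":0}
    - {"linear":[0,0,0.22],"angular":[0,0,0],"jaw":0}

```text
clock: 15.2
tcp_pos: [0.4965, -0.0889, 0.0544]
tool_rot: [1.603, 1.866, -0.659]
ft_force: [-0.3, 0.4, 1.4]
finger_gap: 0.0858
finger_force: 0.0
```

```bash
python3 - <<'E'
from s4 import *
print(q0.round(2),C.round(3)); plan([g2],[4],C); 
E
```

```text
[-0.13  0.92 -0.43  2.11  1.31  1.15 -1.5 ] [[-0.103  0.988  0.113  0.496]
 [ 0.698  0.153 -0.699 -0.089]
 [-0.708  0.006 -0.706  0.054]
 [ 0.     0.     0.     1.   ]]
4 x lin [0.029, -0.005, 0.222] ang [-0.0001, 0.0001, -0.0009] to [ 0.5   -0.116  0.019]
```

Call:
carry_out:
  increments:
    - {"linear":[0.029,-0.005,0.22],"angular":[0,0,-0.0009],"jaw":0}
    - {"linear":[0.029,-0.005,0.22],"angular":[0,0,-0.0009],"jaw":0}
    - {"linear":[0.029,-0.005,0.22],"angular":[0,0,-0.0009],"jaw":0}
    - {"linear":[0.029,-0.005,0.22],"angular":[0,0,-0.0009],"jaw":0}
    - {"linear":[0,0,0],"angular":[0,0,0],"jaw":0}

```text
clock: 15.7
tcp_pos: [0.4991, -0.1162, 0.0189]
tool_rot: [1.594, 1.876, -0.667]
ft_force: [-0.0, 0.4, -0.4]
finger_gap: 0.0854
finger_force: 0.0
```

```bash
python3 - <<'E'
from s4 import *
print(C.round(3)); plan([g2],[1],C); 
E
```

```text
[[-0.115  0.987  0.111  0.499]
 [ 0.696  0.16  -0.7   -0.116]
 [-0.709 -0.004 -0.705  0.019]
 [ 0.     0.     0.     1.   ]]
1 x lin [0.001, 0.018, -0.002] ang [-0.0012, 0.0009, 0.0004] to [ 0.5   -0.116  0.019]
```

Call:
carry_out:
  increments:
    - {"linear":[0,0.018,0],"angular":[0,0,0],"jaw":0.2}
    - {"linear":[0,0,0],"angular":[0,0,0],"jaw":1}
    - {"linear":[0,0,0],"angular":[0,0,0],"jaw":1}
    - {"linear":[0,0,0],"angular":[0,0,0],"jaw":1}
    - {"linear":[0,0,0],"angular":[0,0,0],"jaw":1}
    - {"linear":[0,0,0],"angular":[0,0,0],"jaw":1}

```text
clock: 16.3
tcp_pos: [0.5011, -0.114, 0.0203]
tool_rot: [1.593, 1.876, -0.662]
ft_force: [-1.0, 4.1, 6.4]
finger_gap: 0.0591
finger_force: 65.1
```

```bash
cat > s5.py <<'E'
from s4 import *
R0=C[:3,:3]; c=np.array([.499,-.110,.030]); rel=R0.T@(c-C[:3,3]); rel[1]=0
# pot origin(bottom) relative in tool frame, axis m in tool frame
mt=R0.T@m; mt[1]=0; mt/=np.linalg.norm(mt)
bot=rel-.045*mt; print("rel",rel.round(4),"mt",mt.round(3),s["finger_gap"])
# final: m up, az 99.2
Rf=Rt(-45,99.2); tilt=np.degrees(np.arctan2((Rf@mt)@Rt(0,99.2)[:,0],(Rf@mt)[2])); print("tilt corr",tilt)
best=min(np.arange(-50,-40,.1),key=lambda t:-(Rt(t,99.2)@mt)[2]); Rf=Rt(best,99.2); print(best,(Rf@mt).round(3))
pl=np.array([.570,-.2916,.012]); f=T(Rf,pl-Rf@bot)
np.savez("f.npz",f=f,bot=bot,mt=mt); print(f.round(3))
lift=C.copy(); lift[:3,3]+=[0,-.01,.16]; fu=f.copy(); fu[2,3]+=.10
q=q0
for A,B,n in((C,lift,6),(lift,fu,26),(fu,f,5)): q,o=track(q,A,B,n); print(q.round(2),o.max(0).round(3))
plan([lift,fu,f],[8,27,8],C)
E
python3 s5.py
```

```text
rel [-0.0039  0.     -0.0099] mt [ 0.706  0.    -0.708] 0.05914779301419652
tilt corr -0.0842122545515917
-44.89999999999993 [ 0. -0.  1.]
[[ 0.113 -0.987  0.113  0.572]
 [-0.699 -0.16  -0.697 -0.301]
 [ 0.706  0.    -0.708  0.053]
 [ 0.     0.     0.     1.   ]]
[-0.02  0.66 -0.47  2.1   1.17  1.19 -1.18] [0.006 0.004 0.065]
[ 0.38  0.77 -0.54  1.97  1.45  1.15  2.15] [0.008 0.006 0.138]
[ 0.35  0.95 -0.49  1.99  1.61  1.14  1.95] [0.004 0.003 0.043]
8 x lin [-0.301, -0.004, -0.265] ang [-0.0, -0.0, 0.0] to [ 0.501 -0.124  0.18 ]
27 x lin [-0.055, -0.128, 0.112] ang [-0.0001, 0.0, -0.037] to [ 0.572 -0.301  0.153]
8 x lin [-0.176, 0.0, 0.177] ang [0.0, 0.0, -0.0] to [ 0.572 -0.301  0.053]
```

Call:
carry_out:
  increments:
    - {"linear":[-0.1,0,-0.1],"angular":[0,0,0],"jaw":1}
    - {"linear":[-0.3,0,-0.265],"angular":[0,0,0],"jaw":1}
    - {"linear":[-0.3,0,-0.265],"angular":[0,0,0],"jaw":1}
    - {"linear":[-0.3,0,-0.265],"angular":[0,0,0],"jaw":1}
    - {"linear":[-0.3,0,-0.265],"angular":[0,0,0],"jaw":1}
    - {"linear":[-0.3,0,-0.265],"angular":[0,0,0],"jaw":1}
    - {"linear":[-0.3,0,-0.265],"angular":[0,0,0],"jaw":1}
    - {"linear":[-0.3,0,-0.265],"angular":[0,0,0],"jaw":1}
    - {"linear":[-0.3,0,-0.265],"angular":[0,0,0],"jaw":1}
    - {"linear":[0,0,0],"angular":[0,0,0],"jaw":1}

```text
clock: 17.3
tcp_pos: [0.5032, -0.1244, 0.1889]
tool_rot: [1.595, 1.873, -0.66]
ft_force: [-0.3, 0.5, -2.0]
finger_gap: 0.0592
finger_force: 64.7
```

Call:
carry_out:
  increments:
    - {"linear":[0,0,0],"angular":[0,0,-0.04],"jaw":1}
    - {"linear":[0,0,0],"angular":[0,0,-0.04],"jaw":1}
    - {"linear":[0,0,0],"angular":[0,0,-0.04],"jaw":1}
    - {"linear":[0,0,0],"angular":[0,0,-0.04],"jaw":1}
    - {"linear":[0,0,0],"angular":[0,0,-0.04],"jaw":1}
    - {"linear":[0,0,0],"angular":[0,0,-0.04],"jaw":1}
    - {"linear":[0,0,0],"angular":[0,0,-0.04],"jaw":1}
    - {"linear":[0,0,0],"angular":[0,0,-0.04],"jaw":1}
    - {"linear":[0,0,0],"angular":[0,0,-0.04],"jaw":1}
    - {"linear":[0,0,0],"angular":[0,0,-0.04],"jaw":1}

```text
clock: 18.3
tcp_pos: [0.5019, -0.1242, 0.1856]
tool_rot: [0.201, 2.743, -1.11]
ft_force: [-0.1, 0.1, -1.5]
finger_gap: 0.0593
finger_force: 64.7
```

Call:
carry_out:
  increments:
    - {"linear":[0,0,0],"angular":[0,0,-0.04],"jaw":1}
    - {"linear":[0,0,0],"angular":[0,0,-0.04],"jaw":1}
    - {"linear":[0,0,0],"angular":[0,0,-0.04],"jaw":1}
    - {"linear":[0,0,0],"angular":[0,0,-0.04],"jaw":1}
    - {"linear":[0,0,0],"angular":[0,0,-0.04],"jaw":1}
    - {"linear":[0,0,0],"angular":[0,0,-0.04],"jaw":1}
    - {"linear":[0,0,0],"angular":[0,0,-0.04],"jaw":1}
    - {"linear":[0,0,0],"angular":[0,0,-0.04],"jaw":1}
    - {"linear":[0,0,0],"angular":[0,0,-0.04],"jaw":1}
    - {"linear":[0,0,0],"angular":[0,0,-0.04],"jaw":1}

```text
clock: 19.3
tcp_pos: [0.5019, -0.1243, 0.1855]
tool_rot: [1.401, -2.257, 1.016]
ft_force: [0.4, -0.1, -2.6]
finger_gap: 0.0591
finger_force: 64.8
```

```bash
python3 - <<'E'
from fk import *
s=arm.get_state(); q=s["q"]; C=cur(); print(q.round(2),C.round(3),s["finger_gap"])
f=np.load("f.npz")["f"]; w=T(f[:3,:3],C[:3,3]); fu=f.copy(); fu[2,3]+=.09
for A,B,n in((C,w,5),(w,fu,8),(fu,f,6)): q,o=track(q,A,B,n); print(q.round(2),o.max(0).round(3))
plan([w,fu],[6,10],C)
E
```

```text
[ 0.16  0.72 -0.76  2.09  1.22  1.38  1.29] [[-0.482 -0.869  0.112  0.502]
 [-0.66   0.276 -0.699 -0.124]
 [ 0.577 -0.41  -0.706  0.186]
 [ 0.     0.     0.     1.   ]] 0.05911829730726214
[ 0.2   0.74 -0.83  2.09  1.24  1.43  1.9 ] [0.006 0.004 0.122]
[ 0.48  0.84 -0.71  1.97  1.51  1.28  2.12] [0.003 0.001 0.039]
[ 0.44  1.   -0.65  1.98  1.65  1.28  1.96] [0.003 0.002 0.029]
6 x lin [0.0, 0.0, -0.0] ang [0.0, -0.0002, -0.0329] to [ 0.502 -0.124  0.186]
10 x lin [0.203, -0.081, 0.323] ang [0.0, 0.0, -0.0] to [ 0.572 -0.301  0.143]
```

Call:
carry_out:
  increments:
    - {"linear":[0,0,0],"angular":[0,0,-0.033],"jaw":1}
    - {"linear":[0,0,0],"angular":[0,0,-0.033],"jaw":1}
    - {"linear":[0,0,0],"angular":[0,0,-0.033],"jaw":1}
    - {"linear":[0,0,0],"angular":[0,0,-0.033],"jaw":1}
    - {"linear":[0,0,0],"angular":[0,0,-0.033],"jaw":1}
    - {"linear":[0,0,0],"angular":[0,0,-0.033],"jaw":1}

```text
clock: 19.9
tcp_pos: [0.5019, -0.1243, 0.1855]
tool_rot: [1.917, -1.631, 0.793]
ft_force: [-0.3, -0.2, -1.8]
finger_gap: 0.0594
finger_force: 64.8
```

Call:
carry_out:
  increments:
    - {"linear":[0.2,-0.08,0.32],"angular":[0,0,0],"jaw":1}
    - {"linear":[0.2,-0.08,0.32],"angular":[0,0,0],"jaw":1}
    - {"linear":[0.2,-0.08,0.32],"angular":[0,0,0],"jaw":1}
    - {"linear":[0.2,-0.08,0.32],"angular":[0,0,0],"jaw":1}
    - {"linear":[0.2,-0.08,0.32],"angular":[0,0,0],"jaw":1}
    - {"linear":[0.2,-0.08,0.32],"angular":[0,0,0],"jaw":1}
    - {"linear":[0.2,-0.08,0.32],"angular":[0,0,0],"jaw":1}
    - {"linear":[0.2,-0.08,0.32],"angular":[0,0,0],"jaw":1}
    - {"linear":[0.2,-0.08,0.32],"angular":[0,0,0],"jaw":1}
    - {"linear":[0.2,-0.08,0.32],"angular":[0,0,0],"jaw":1}

```text
clock: 20.9
tcp_pos: [0.5715, -0.3009, 0.1445]
tool_rot: [1.913, -1.636, 0.797]
ft_force: [-0.0, 0.0, -1.0]
finger_gap: 0.0594
finger_force: 64.8
```

```bash
python3 - <<'E'
from fk import *
s=arm.get_state(); q=s["q"]; C=cur(); print(q.round(2),C.round(3),s["finger_gap"])
f=np.load("f.npz")["f"]; fa=f.copy(); fa[2,3]+=.006
plan([fa],[9],C)
im=arm.get_image("side"); cv2.imwrite("pics/s3.png",cv2.resize(im["pixels"][150:384,200:512],(800,600))[...,::-1])
it=arm.get_image("top"); P=pts(it)
m=(P[...,2]>.15)&(P[...,2]<.22)&(abs(P[...,0]-.57)<.07)&(abs(P[...,1]+.29)<.07); print(m.sum())
E
```

```text
[ 0.48  0.84 -0.71  1.97  1.51  1.28  2.12] [[ 0.109 -0.988  0.113  0.572]
 [-0.697 -0.157 -0.699 -0.301]
 [ 0.708 -0.003 -0.706  0.144]
 [ 0.     0.     0.     1.   ]] 0.059352908340448485
9 x lin [-0.134, 0.0, 0.135] ang [0.0, -0.0001, -0.0002] to [ 0.572 -0.301  0.059]
673
```

View pics/s3.png

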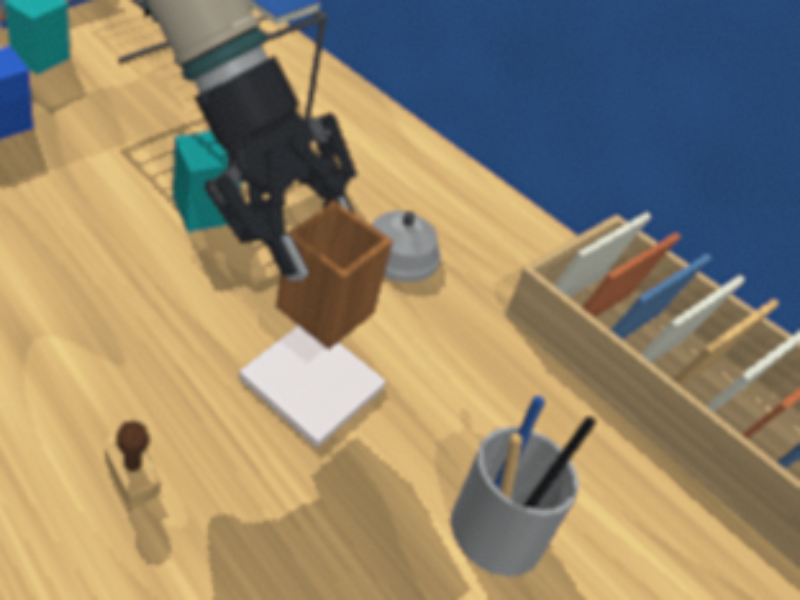

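The side crop shows the pot held mouth-up at (335,275), above the white plinth at (312,385) and square to it. I lower it.

Call:
carry_out:
  increments:
    - {"linear":[-0.134,0,0.135],"angular":[0,0,0],"jaw":1}
    - {"linear":[-0.134,0,0.135],"angular":[0,0,0],"jaw":1}
    - {"linear":[-0.134,0,0.135],"angular":[0,0,0],"jaw":1}
    - {"linear":[-0.134,0,0.135],"angular":[0,0,0],"jaw":1}
    - {"linear":[-0.134,0,0.135],"angular":[0,0,0],"jaw":1}
    - {"linear":[-0.134,0,0.135],"angular":[0,0,0],"jaw":1}
    - {"linear":[-0.134,0,0.135],"angular":[0,0,0],"jaw":1}
    - {"linear":[-0.134,0,0.135],"angular":[0,0,0],"jaw":1}
    - {"linear":[-0.134,0,0.135],"angular":[0,0,0],"jaw":1}
    - {"linear":[0,0,0],"angular":[0,0,0],"jaw":1}

```text
clock: 22.0
tcp_pos: [0.5706, -0.2998, 0.0576]
tool_rot: [1.914, -1.635, 0.795]
ft_force: [0.8, -0.3, -1.6]
finger_gap: 0.0594
finger_force: 64.8
```

```bash
python3 - <<'E'
from h import *
C=cur(); f=np.load("f.npz"); print(C.round(3)); plan([f["f"]],[4],C)
it=arm.get_image("top"); P=pts(it); hsv=cv2.cvtColor(it["pixels"],cv2.COLOR_RGB2HSV)
print("bottom est",(C[:3,:3]@f["bot"]+C[:3,3]).round(4))
im=arm.get_image("side"); P=pts(im); hsv=cv2.cvtColor(im["pixels"],cv2.COLOR_RGB2HSV)
m=(hsv[...,0]<18)&(hsv[...,1]>130)&(abs(P[...,0]-.57)<.06)&(abs(P[...,1]+.29)<.06)&(P[...,2]>.016)
q=P[m]; print(len(q),"z",np.percentile(q[:,2],[1,99]).round(4)); 
t=q[q[:,2]>np.percentile(q[:,2],99)-.006]; print(cv2.minAreaRect((t[:,:2]*1000).astype(np.float32)))
E
```

```text
[[ 0.11  -0.988  0.112  0.571]
 [-0.698 -0.157 -0.699 -0.3  ]
 [ 0.708 -0.001 -0.707  0.058]
 [ 0.     0.     0.     1.   ]]
4 x lin [-0.012, -0.003, 0.023] ang [0.0001, -0.0002, -0.0002] to [ 0.572 -0.301  0.053]
bottom est [ 0.5692 -0.2903  0.0168]
1268 z [0.025  0.1097]
((569.94873046875, -291.4060363769531), (59.846527099609375, 59.65799331665039), 9.5467529296875)
```

Call:
carry_out:
  increments:
    - {"linear":[-0.014,0,0.014],"angular":[0,0,0],"jaw":1}
    - {"linear":[-0.014,0,0.014],"angular":[0,0,0],"jaw":1}
    - {"linear":[-0.014,0,0.014],"angular":[0,0,0],"jaw":1}
    - {"linear":[0,0,0],"angular":[0,0,0],"jaw":1}

```text
clock: 22.5
tcp_pos: [0.5714, -0.2999, 0.0564]
tool_rot: [1.913, -1.636, 0.798]
ft_force: [0.8, -0.3, -2.6]
finger_gap: 0.0592
finger_force: 64.8
```

Call:
carry_out:
  increments:
    - {"linear":[-0.014,0,0.014],"angular":[0,0,0],"jaw":1}
    - {"linear":[-0.014,0,0.014],"angular":[0,0,0],"jaw":1}
    - {"linear":[0,0,0],"angular":[0,0,0],"jaw":1}

```text
clock: 22.8
tcp_pos: [0.5713, -0.2998, 0.0542]
tool_rot: [1.913, -1.635, 0.797]
ft_force: [0.3, -0.0, -2.5]
finger_gap: 0.0594
finger_force: 64.8
```

Call:
carry_out:
  increments:
    - {"linear":[-0.014,0,0.014],"angular":[0,0,0],"jaw":1}
    - {"linear":[-0.014,0,0.014],"angular":[0,0,0],"jaw":1}
    - {"linear":[0,0,0],"angular":[0,0,0],"jaw":1}

```text
clock: 23.1
tcp_pos: [0.5715, -0.2999, 0.0531]
tool_rot: [1.913, -1.635, 0.799]
ft_force: [-0.6, 2.1, 4.6]
finger_gap: 0.0589
finger_force: 65.5
```

Call:
carry_out:
  increments:
    - {"linear":[-0.01,0,0.01],"angular":[0,0,0],"jaw":1}
    - {"linear":[0,0,0],"angular":[0,0,0],"jaw":1}

```text
clock: 23.3
tcp_pos: [0.5715, -0.3, 0.0531]
tool_rot: [1.912, -1.634, 0.8]
ft_force: [-3.0, 3.1, 7.9]
finger_gap: 0.0595
finger_force: 66.1
```

Call:
carry_out:
  increments:
    - {"linear":[0,0,0],"angular":[0,0,0],"jaw":0.5}
    - {"linear":[0,0,0],"angular":[0,0,0],"jaw":0}
    - {"linear":[0,0,0],"angular":[0,0,0],"jaw":0}
    - {"linear":[0,0,0],"angular":[0,0,0],"jaw":0}
    - {"linear":[0,0,0],"angular":[0,0,0],"jaw":0}
    - {"linear":[0,0,-0.1],"angular":[0,0,0],"jaw":0}
    - {"linear":[0,0,-0.3],"angular":[0,0,0],"jaw":0}
    - {"linear":[0,0,-0.6],"angular":[0,0,0],"jaw":0}
    - {"linear":[0,0,-0.6],"angular":[0,0,0],"jaw":0}
    - {"linear":[0,0,-0.6],"angular":[0,0,0],"jaw":0}

```text
clock: 24.3
tcp_pos: [0.5588, -0.221, 0.1307]
tool_rot: [1.915, -1.635, 0.798]
ft_force: [0.4, 0.3, -0.7]
finger_gap: 0.0852
finger_force: 0.0
```

Call:
carry_out:
  increments:
    - {"linear":[0.2,0,-0.4],"angular":[0,0,0],"jaw":0}
    - {"linear":[0.2,0,-0.4],"angular":[0,0,0],"jaw":0}
    - {"linear":[0.2,0,-0.4],"angular":[0,0,0],"jaw":0}
    - {"linear":[0,0,0],"angular":[0,0,0],"jaw":0}
    - {"linear":[0,0,0],"angular":[0,0,0],"jaw":0}

```text
clock: 24.8
tcp_pos: [0.5555, -0.2012, 0.1936]
tool_rot: [1.914, -1.635, 0.799]
ft_force: [0.5, 0.5, 0.0]
finger_gap: 0.0852
finger_force: 0.0
```

```bash
python3 - <<'E'
from h import *
im=arm.get_image("side"); P=pts(im); hsv=cv2.cvtColor(im["pixels"],cv2.COLOR_RGB2HSV)
m=(hsv[...,0]<18)&(hsv[...,1]>130)&(abs(P[...,0]-.57)<.06)&(abs(P[...,1]+.29)<.06)&(P[...,2]>.016)
q=P[m]; print(len(q),"z",np.percentile(q[:,2],[1,99]).round(4)); 
t=q[q[:,2]>np.percentile(q[:,2],99)-.006]; print(cv2.minAreaRect((t[:,:2]*1000).astype(np.float32)))
cv2.imwrite("pics/s4.png",cv2.resize(im["pixels"][150:384,200:512],(800,600))[...,::-1])
E
```

```text
1369 z [0.0202 0.104 ]
((571.4625244140625, -291.2599792480469), (60.381195068359375, 59.71304702758789), 9.380880355834961)
```

View pics/s4.png

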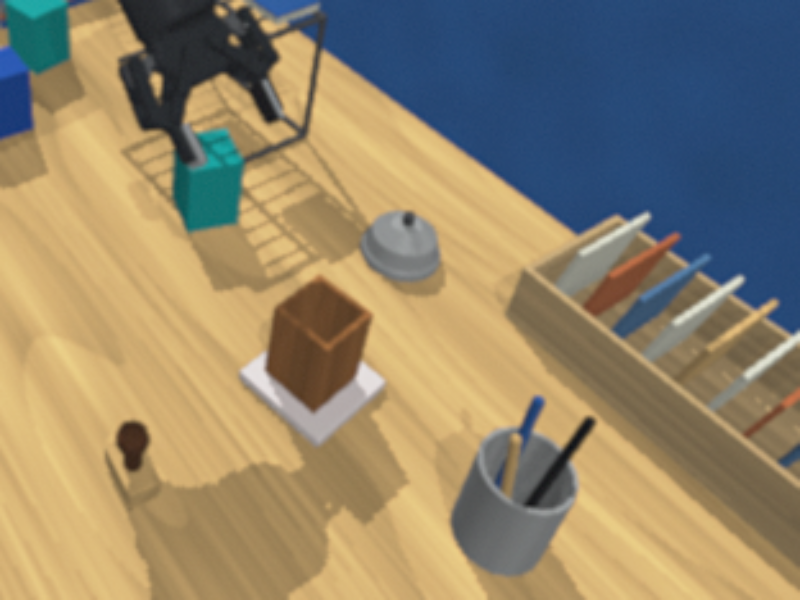

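The pot at (318,345) stands mouth-up, centred and square on the plinth. The gripper is clear and the other objects have not moved, so I hand in.

```bash
python3 -c "
from workcell import arm
print(arm.sign_off())"
```

```text
the job is handed in; nothing more can be done
None
```

The wooden pot stands mouth-up on the plinth, about 1.5 mm off centre and square to within about 0.2° by the side camera; the job was handed in at about 25 s, and no verdict was shown.

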